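# Tamp the ceramic chunks level in two packing cells

## Robot

A 7-joint arm with a two-finger parallel gripper is mounted at the origin on a cart in front of the work surface, level with it; the furniture and walls round the work are solid. World frame = base frame: x ahead of the robot, y to its left, z up, the work surface at z = 0. Lengths are in m, angles in rad, forces in N, time in s.
With the tool pointing down it reaches from about 0.425 to 0.875 m from the base axis. Payload 8.4 kg.
Tool frame: the origin (TCP) lies midway between the tips of the shut fingers; the grasp point (between the pads) lies 19 mm behind it; z points along the fingers, y is the line along which they close (so a half turn about z gives the same grasp; the last joint's range is limited). The gripper opens to 85 mm and grips with 20 to 120 N. Pads are 22 mm wide; open, the fingers measure 114 mm over their backs; the gripper's body (76 mm by 85 mm) begins 54 mm behind the grasp point. The pads swing forward as they close: fully open they stand 13 mm farther back than shut.
Start: joints at [1.157, 0.333, 0.04, 1.465, -0.013, 1.343, -0.059], TCP at [0.201, -0.618, 0.231] pointing down, gripper open.
Joint ranges: [-2.58, 2.58], [-0.38, 2.09], [-1.3, 1.39], [0.25, 2.4], [-1.5, 4.64], [0.08, 2.09], [-2.65, 2.65]. Speed limits (rad/s): [2.22, 2.22, 2.79, 2.79, 3.14, 3.14, 3.14].

## Interface

Orientations are given as [roll, pitch, yaw] about the fixed x, y, z axes, in that order (R = Rz(yaw) Ry(pitch) Rx(roll)).
In Python, from bench import reach, line_to, movej, gripper_to, dwell, ik, capture, camera_info, IKError, finish_job, get_clock, get_joint_positions, get_dq, get_effort, get_tcp_pos, get_eef_rot, get_wrist_force, get_wrist_torque, get_width, get_grasp_force gives the robot as it stands. The module is installed in compiled form; this text tells all that it offers. Calls block until the motion is done:
- reach(position, orientation): joint-space move of the TCP to a pose.
- line_to(position, speed=0.15, rotation=None): straight line of the TCP; rotation=None keeps the orientation; speed is the mean speed in m/s.
- movej(angles): joint-space move.
- gripper_to(opening, f_grip=None): finger opening in m; f_grip is the grip in N (None keeps the last); returns when the fingers have stopped.
- dwell(seconds).
- ik(position, orientation): joint angles nearest the present ones, or None.
- capture(name): name is "side" or "top"; returns (picture, depth): 420x560x3 uint8, blue, green, red; 420x560 float32, m along the optical axis (not along the pixel's ray), 0 where there is no reading.
- camera_info(name): a dict with "fx", "fy", "cx", "cy" (pixels), "R" (3x3) and "t" (3): a world point X has camera coordinates R X + t. Camera axes: x right, y down, z forward; pixel columns grow to the right and rows downward; lengths in m; the calibration is good to about 2 mm. A picture is of the moment at which its call begins. camera_info takes no time and is no camera call.
A pose or a line that the arm cannot do raises IKError and nothing moves.
- finish_job(): hands the job in; it is judged then, once.
Readings, each from a call of its own:
- get_clock(): time.
- get_joint_positions(): joint angles.
- get_dq(): joint speeds.
- get_effort(): joint torques, N m.
- get_tcp_pos(): TCP position.
- get_eef_rot(): TCP orientation.
- get_wrist_force(): force on the tool from outside, world axes, zero at the start.
- get_wrist_torque(): the same for the moment, N m.
- get_width(): finger opening in m.
- get_grasp_force(): force on a finger pad.
Only numpy, scipy, OpenCV 4.12 (cv2) and the standard library are available. Lean on these libraries where they do the work, as an engineer would, in place of code of your own. Each camera call takes 0.05 s, during which the arm holds its last target. There are 200 camera calls.

## Task

Take the leaning tamper from its sloping rest and tamp the white chunks down in their tray until all three lie level on its floor, finishing with a firm press of the tamper on them, about 20 N, that you hold for a moment; then do the same with the terracotta chunks (the white ones come first so that they stay clean). The chunks crack if pushed with 40 N, so stop when you feel them bottom, and let only the tamper touch them. Then stand the tamper upright on the green mat beside its rest and let go; all chunks must still lie level in their trays and nothing else may be disturbed.

Things in the scene. Friction and masses are not known exactly. Their poses are not given: they have to be found in the camera images.
- tamper: hand tamper, 92 mm tall, 0.16 kg, flat round steel foot 28 mm across, 9 mm thick, steel stem 10 mm across, square orange handle 22 x 22 mm from 44 to 90 mm above the foot's underside. Origin: centre of the foot's underside, z up the stem, x, y square to the handle's faces. Starts loose on the rest, leaning 25 degrees from upright.
- tamper_grip (a point): centre of the tamper's handle, 67 mm from the foot's underside; axes as the tamper's. On the rest its z leans towards the rest's -x and its own x face is turned up and away from the robot; the -x face lies on a 14 mm wide pad, both y faces are free.
- rest: fixed grey sloping tamper rest with a base 85 x 50 mm at y = -45 mm in its frame, handle end up to 115 mm high; the lying tamper's foot stands on a ledge between two low cheeks at (22, -45, 28) mm, top towards -x. Origin on the worktop midway between rest and mat.
- mat (a point): centre of the top of the green rubber mat where the tamper shall stand at the end: round, 72 mm across, 3 mm thick, joined to the rest, 90 mm from the rest's middle (at y = +45 mm in the rest's frame).
- white_tray_floor (a point): aluminium packing cell fixed to the worktop, 112 x 46 mm over its walls (132 mm over the end flanges), 31 mm high, white colour strip; open-topped lane inside 100 mm (x) by 34 mm (y), floor 5 mm above the worktop. This point: centre of the inner floor, x along the lane, z up.
- red_tray_floor (a point): aluminium packing cell fixed to the worktop, 112 x 46 mm over its walls (132 mm over the end flanges), 31 mm high, terracotta colour strip; open-topped lane inside 100 mm (x) by 34 mm (y), floor 5 mm above the worktop. This point: centre of the inner floor, x along the lane, z up.
- white_1: 30 x 30 x 24 mm high blunt-ended white ceramic lump; origin at its centre, 12 mm above its underside; level when its origin is 12 mm above the inner floor. Starts on the floor, near one end.
- white_2: 30 x 30 x 24 mm high blunt-ended white ceramic lump; origin at its centre, 12 mm above its underside; level when its origin is 12 mm above the inner floor. Starts 16 mm proud, wedged by its sloping ends between the other two; pressing its top with a few newtons slides them apart and drops it between them; it stops dead on the floor: go slowly (5 to 10 mm/s) there.
- white_3: 30 x 30 x 24 mm high blunt-ended white ceramic lump; origin at its centre, 12 mm above its underside; level when its origin is 12 mm above the inner floor. Starts on the floor, near one end.
- red_1: 30 x 30 x 24 mm high blunt-ended terracotta (red-brown) lump; origin at its centre, 12 mm above its underside; level when its origin is 12 mm above the inner floor. Starts on the floor, near one end.
- red_2: 30 x 30 x 24 mm high blunt-ended terracotta (red-brown) lump; origin at its centre, 12 mm above its underside; level when its origin is 12 mm above the inner floor. Starts 16 mm proud, wedged by its sloping ends between the other two; pressing its top with a few newtons slides them apart and drops it between them; it stops dead on the floor: go slowly (5 to 10 mm/s) there.
- red_3: 30 x 30 x 24 mm high blunt-ended terracotta (red-brown) lump; origin at its centre, 12 mm above its underside; level when its origin is 12 mm above the inner floor. Starts on the floor, near one end.
- brown_bottle: bystander: brown reagent bottle, white cap, 60 mm across, 118 mm tall; origin under its centre.
- beaker: bystander: empty glass beaker, 56 mm across, 70 mm tall; origin under its centre.
- can: bystander: small aluminium sample can, 55 mm across, 41 mm tall; origin under its centre.
- brass_weight: bystander: brass weight with knob, 38 mm across, 38 mm tall; origin under its centre.
- tape: bystander: roll of beige tape lying flat, 66 mm across, 18 mm tall; origin under its centre.

How it is judged:
By the outcome, as a careful person would: the job done as asked, in the order asked, and still so for the second after the job is handed in, with the robot touching nothing.
It also fails if it takes over 72 s, if anything falls off the work surface, if the arm or the gripper's body presses on something with over 40 N, if the wrist force passes 120 N, or if a joint passes its speed limit or range.

## Working session

There is one attempt and no reset: what is moved stays moved. The work goes in short steps, each a Python script; the robot and the scene stay as the last script left them, time stands still between calls to the robot, and variables do not carry over. Pictures are saved under pics/ and viewed, at most 10 in all, crops included, and the job is handed in when it is done.

```bash
mkdir -p pics; python3 - <<'E'
from bench import *
import cv2,numpy as np
for n in("top","side"):
    p,d=capture(n); cv2.imwrite(f"pics/{n}0.png",p); np.savez(f"{n}0.npz",p=p,d=d)
    print(n,camera_info(n))
print(get_clock(),get_tcp_pos(),get_eef_rot(),get_wrist_force())
E
```

```text
top {'fx': 409.9710015385244, 'fy': 409.9710015385244, 'cx': 279.9969207032297, 'cy': 217.30653248952947, 'R': array([[ 0.00723527, -0.99994177,  0.00800692],
       [-0.98202408, -0.00861549, -0.18855896],
       [ 0.18861697, -0.00649871, -0.98202923]]), 't': array([0.06637303, 0.57118119, 1.06098224])}
side {'fx': 482.01267862426687, 'fy': 482.01267862426687, 'cx': 288.0741115090329, 'cy': 214.0489741825398, 'R': array([[-0.84054887, -0.54159728,  0.01224717],
       [-0.34630424,  0.51979804, -0.7809503 ],
       [ 0.4165945 , -0.66066814, -0.62447309]]), 't': array([0.54790514, 0.2129027 , 1.24674772])}
0.1 [ 0.2010873  -0.61766695  0.23050387] [-3.14013360e+00  8.81568095e-05  3.14771062e-01] [-0.43295741  0.15657181  0.80919598]
```

View pics/top0.png

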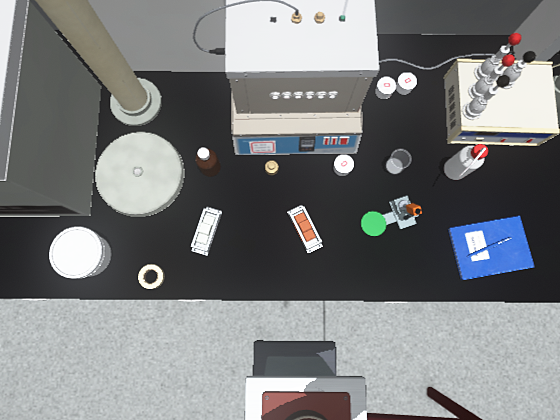

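View pics/side0.png

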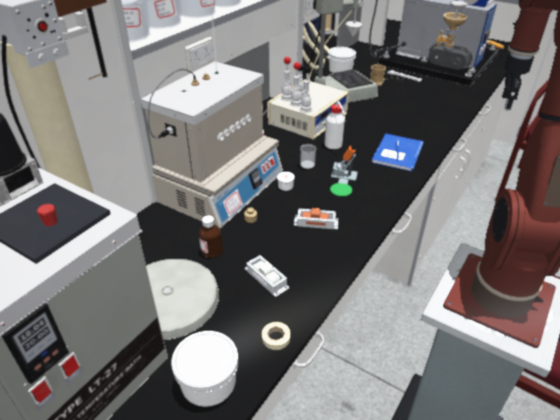

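```bash
cat > h.py <<'E'
from bench import *
import numpy as np, cv2
def cloud(n,d):
    c=camera_info(n); v,u=np.indices(d.shape)
    P=np.stack([(u-c['cx'])/c['fx']*d,(v-c['cy'])/c['fy']*d,d],-1)
    W=(P-c['t'])@c['R']; W[d<=0]=np.nan; return W
def onplane(n,u,v,z):
    c=camera_info(n); r=c['R'].T@np.array([(u-c['cx'])/c['fx'],(v-c['cy'])/c['fy'],1.]); o=-c['R'].T@c['t']
    return o+r*(z-o[2])/r[2]
E
python3 - <<'E'
from h import *
for n in("top","side"):
    f=np.load(n+"0.npz"); p,d=f['p'],f['d']; W=cloud(n,d); hsv=cv2.cvtColor(p,cv2.COLOR_BGR2HSV)
    H,S,V=[hsv[...,i].astype(int) for i in range(3)]
    m=(H>45)&(H<80)&(S>120)&(V>80); m&=(abs(W[...,2])<.03)
    (v,u)=np.nonzero(m); 
    c,s,a=cv2.fitEllipse(cv2.convexHull(np.stack([u,v],1).astype(np.float32)))
    print(n,"mat",c,s,len(u),onplane(n,*c,.003))
    bx=(W[...,0]>.42)&(W[...,0]<.8)&(W[...,1]>-.45)&(W[...,1]<.4)
    o=(H>3)&(H<20)&(S>150)&(V>100)&bx
    for nm,lo,hi in(("tamper",-.4,-.2),("red",-.1,.1)):
        k=o&(W[...,1]>lo)&(W[...,1]<hi)
        print(n,nm,k.sum(),np.nanmean(W[k],0),np.nanmin(W[k],0),np.nanmax(W[k],0))
    # trays: points above the worktop
    for nm,b in(("red",(.43,.62,-.06,.05)),("white",(.43,.62,.15,.32))):
        k=(W[...,2]>.02)&(W[...,2]<.06)&(W[...,0]>b[0])&(W[...,0]<b[1])&(W[...,1]>b[2])&(W[...,1]<b[3])
        c,s,a=cv2.minAreaRect(W[k][:,:2].astype(np.float32)*1000); print(n,nm,k.sum(),c,s,a, cv2.boxPoints((c,s,a)).round(0).tolist())
t=np.load("top0.npz")['p'];s=np.load("side0.npz")['p']
r=lambda i,a,b,c,d:cv2.resize(i[b:d,a:c],(400,300),interpolation=cv2.INTER_CUBIC)
cv2.imwrite("pics/crop.png",np.vstack([np.hstack([r(t,350,180,430,240),r(t,265,195,345,255)]),np.hstack([r(s,310,140,390,200),r(t,165,200,245,260)])]))
E
```

```text
top mat (373.05902099609375, 223.16650390625) (24.41352081298828, 26.170669555664062) 506 [ 0.56579271 -0.19420255  0.003     ]
top tamper 113 [ 0.59120023 -0.28020742  0.09144733] [ 0.57185178 -0.33454127 -0.00443504] [ 0.62737584 -0.26447686  0.11453908]
top red 88 [0.54808705 0.00641159 0.0311261 ] [ 0.51255532 -0.02452314  0.01688079] [0.58938253 0.03196707 0.04762126]
top red 588 (547.4298095703125, 2.9550437927246094) (111.22703552246094, 46.65763854980469) 25.948802947998047 [[487.0, -0.0], [508.0, -42.0], [608.0, 6.0], [587.0, 48.0]]
top white 616 (539.723876953125, 279.00433349609375) (47.788543701171875, 112.11284637451172) 73.73706817626953 [[479.0, 272.0], [587.0, 240.0], [600.0, 286.0], [493.0, 318.0]]
side mat (340.8789978027344, 189.15208435058594) (13.639116287231445, 23.4381103515625) 248 [ 0.56427508 -0.18858603  0.003     ]
side tamper 87 [ 0.58860755 -0.27596624  0.08884135] [ 0.56977852 -0.3987954  -0.00695484] [ 0.66577352 -0.26043165  0.11289785]
side red 16 [0.54726106 0.0172438  0.03945707] [0.53512979 0.01176976 0.03435979] [0.55922621 0.02187235 0.04536314]
side red 400 (546.9635620117188, 4.909038543701172) (111.44081115722656, 55.46990203857422) 27.357412338256836 [[485.0, 4.0], [510.0, -45.0], [609.0, 6.0], [584.0, 55.0]]
side white 569 (539.815185546875, 280.89373779296875) (48.788883209228516, 114.75777435302734) 74.24058532714844 [[478.0, 273.0], [588.0, 242.0], [602.0, 289.0], [491.0, 320.0]]
```

View pics/crop.png

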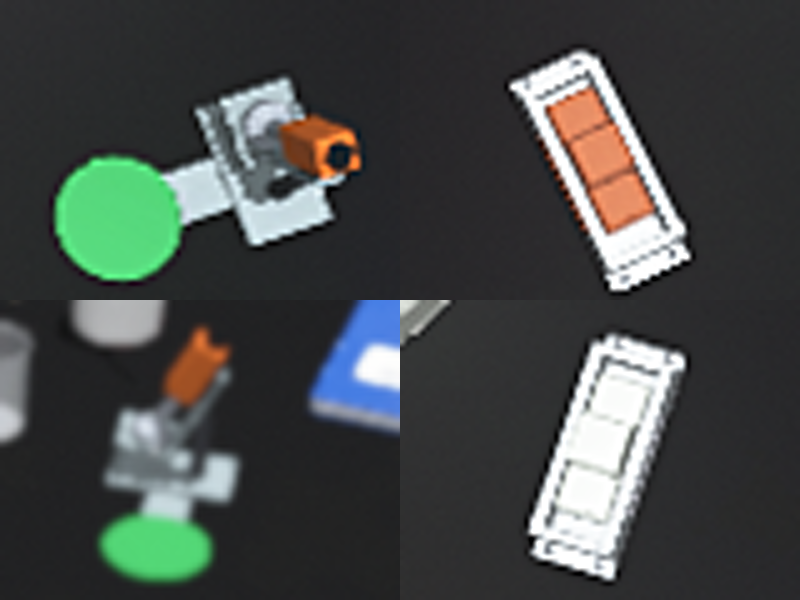

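```bash
python3 - <<'E'
from h import *
W={}
for n in("top","side"):
    f=np.load(n+"0.npz"); W=cloud(n,f['d']); p=f['p']
    for nm,b,yw,c in(("red",(.43,.62,-.06,.05),26.4,(.5472,.0035)),("white",(.43,.66,.15,.32),-16.2,(.5398,.2797))):
        q=W.reshape(-1,3); q=q[np.isfinite(q[:,0])]
        a=np.deg2rad(yw); ex=np.array([np.cos(a),np.sin(a)]); ey=np.array([-ex[1],ex[0]])
        l=np.c_[(q[:,:2]-c)@ex,(q[:,:2]-c)@ey,q[:,2]]*1000
        k=(abs(l[:,0])<58)&(abs(l[:,1])<25)&(l[:,2]>26)
        wl=l[k&(l[:,2]<34)&(abs(l[:,1])>17)]
        print(n,nm,"walls y+ %.1f y- %.1f"%(wl[wl[:,1]>0,1].mean(),wl[wl[:,1]<0,1].mean()),"x range",np.percentile(l[k,0],[1,99]).round(1))
        m=l[k&(l[:,2]>40)]; print("  proud",len(m),m.mean(0).round(1),np.percentile(m,[3,97],axis=0).round(1).tolist())
a=np.deg2rad(20.6);X=np.array([np.cos(a),np.sin(a)]);Y=np.array([-X[1],X[0]])
mid=np.array([.565,-.1915])-.09*Y
print("mid",mid,"pred top end",mid-.0169*X,"grip",mid-.0063*X)
print("base seen",onplane("top",350+268/5,180+161/5,.006),"top end seen",onplane("top",418,211,.111))
for n in("top","side"):
    f=np.load(n+"0.npz"); w=cloud(n,f['d']).reshape(-1,3); w=w[np.isfinite(w[:,0])]
    l=np.c_[(w[:,:2]-mid)@X,(w[:,:2]-mid)@Y,w[:,2]]*1000
    k=(abs(l[:,0])<60)&(abs(l[:,1])<32)
    for lo,hi in((3,20),(20,50),(60,80),(80,100),(100,125)):
        m=l[k&(l[:,2]>lo)&(l[:,2]<hi)]; print(n,lo,hi,len(m),np.percentile(m[:,:2],[4,50,96],axis=0).round(0).tolist() if len(m) else '')
for pos,o in (((*(mid-.0063*X),.1),(np.pi,-.436,a)),((.54,.28,.1),(np.pi,0,a)),((.547,.003,.1),(np.pi,0,a))): print(ik(list(pos),list(o)))
E
```

```text
top red walls y+ 19.5 y- -20.9 x range [-55.   54.8]
  proud 105 [ 3.3 -0.7 44.6] [[-9.4, -14.5, 40.7], [16.1, 12.9, 48.5]]
top white walls y+ 19.7 y- -20.9 x range [-55.   54.9]
  proud 106 [ 1.  -1.2 44.9] [[-10.8, -15.3, 41.5], [13.3, 13.3, 49.9]]
side red walls y+ 21.0 y- -19.7 x range [-54.9  55.2]
  proud 42 [ 3.9  1.5 42.2] [[-6.5, -12.5, 40.1], [14.4, 15.9, 45.1]]
side white walls y+ 20.9 y- -20.0 x range [-56.2  55.2]
  proud 77 [ 0.6  0.7 42.3] [[-11.1, -13.3, 40.2], [12.4, 14.4, 45.2]]
mid [ 0.59666575 -0.27574536] pred top end [ 0.58084634 -0.28169148] grip [ 0.59076857 -0.27796196]
base seen [ 0.5977939  -0.28191847  0.006     ] top end seen [ 0.57948992 -0.2864328   0.111     ]
top 3 20 267 [[-43.0, -23.0], [-20.0, 10.0], [40.0, 25.0]]
top 20 50 215 [[-19.0, -19.0], [19.0, 4.0], [37.0, 18.0]]
top 60 80 23 [[-20.0, -4.0], [-7.0, 7.0], [9.0, 9.0]]
top 80 100 53 [[-28.0, -8.0], [-2.0, 6.0], [7.0, 10.0]]
top 100 125 88 [[-26.0, -11.0], [-15.0, 1.0], [-4.0, 10.0]]
side 3 20 100 [[-35.0, -11.0], [-1.0, 13.0], [32.0, 26.0]]
side 20 50 141 [[-21.0, -15.0], [11.0, 6.0], [37.0, 22.0]]
side 60 80 43 [[-24.0, 1.0], [-8.0, 8.0], [7.0, 14.0]]
side 80 100 52 [[-26.0, -2.0], [-12.0, 9.0], [3.0, 15.0]]
side 100 125 33 [[-26.0, -7.0], [-16.0, 4.0], [-4.0, 12.0]]
[ 0.79812748  0.3106225  -0.27823185  1.86379977 -0.38298116  0.73820427
 -0.41313393]
[ 0.08279007  0.47441849 -0.80816213  1.68900527  0.37216238  1.13923243
 -2.04000699]
[ 0.47921956  0.30469965 -0.65394702  1.84390707  0.21044985  1.06261359
 -1.46693408]
```

```bash
cat >> h.py <<'E'
YW=np.deg2rad(20.6); X=np.array([np.cos(YW),np.sin(YW)]); Y=np.array([-X[1],X[0]])
MAT=np.array([.565,-.1915]); MID=MAT-.09*Y+.0005*Y
T25=np.deg2rad(25); RG=[np.pi,-T25,YW]; RD=[np.pi,0,YW]
def tam(s):  # point at s along the resting tamper's axis
    p=MID+(.022-np.sin(T25)*s)*X; return [p[0],p[1],.028+np.cos(T25)*s]
def st(m=''): print(m,round(get_clock(),2),get_tcp_pos().round(4),get_wrist_force().round(1),round(get_width(),4),round(get_grasp_force(),1))
E
python3 - <<'E'
from h import *
gripper_to(.055,60); reach(tam(.15),RG); st('pre')
line_to(tam(.047),.1); st('at')
p,d=capture("side"); q,d=capture("top")
r=lambda i,a,b,c,d:cv2.resize(i[b:d,a:c],(400,300),interpolation=cv2.INTER_CUBIC)
cv2.imwrite("pics/g.png",np.hstack([r(p,310,120,390,180),r(q,360,170,440,230)]))
E
```

```text
pre 2.27 [ 0.5573 -0.2915  0.1642] [ 0.3  0.1 -1.1] 0.055 0.0
at 3.45 [ 0.5987 -0.275   0.0713] [-0.4 -0.2  1.5] 0.0547 0.0
```

View pics/g.png

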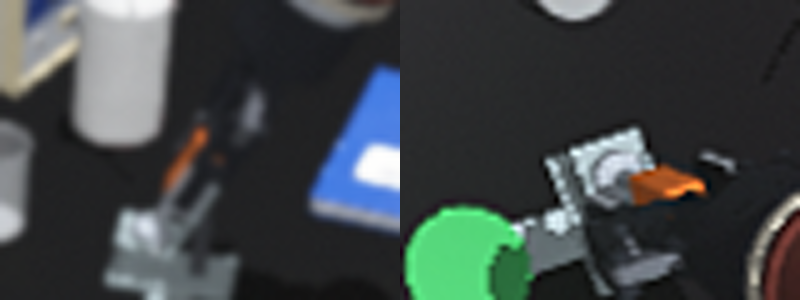

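The handle (orange, around (670,180) in the right panel) sits between the dark fingers with nothing touching. Closing and lifting.

```bash
python3 - <<'E'
from h import *
st('before'); gripper_to(.035,60); gripper_to(.015,80); st('closed')
t=tam(.047); line_to([t[0],t[1],t[2]+.01],.03); st('up10')
line_to([t[0],t[1],t[2]+.10],.12); st('up')
p=MID*1+.0*X; reach([.56,-.06,.20],RD); dwell(.3); st('hover')
p,d=capture("side"); q,d2=capture("top"); np.savez("hov.npz",p=p,d=d,q=q,d2=d2,tcp=get_tcp_pos())
r=lambda i,a,b,c,d:cv2.resize(i[b:d,a:c],(400,300),interpolation=cv2.INTER_CUBIC)
cv2.imwrite("pics/hov.png",np.hstack([r(p,220,100,340,190),r(p,310,140,390,200)]))
E
```

```text
before 3.55 [ 0.5986 -0.2751  0.0714] [-0.2  0.7  0.6] 0.0551 0.0
closed 4.14 [ 0.5988 -0.2755  0.0709] [ 2.8 -3.6 -0.9] 0.0212 77.5
up10 4.62 [ 0.5983 -0.2737  0.0803] [ 0.6 -0.3 -0.9] 0.0216 78.4
up 5.53 [ 0.598  -0.2742  0.1696] [-0.3  0.7 -1.3] 0.0211 78.3
hover 6.72 [ 0.5598 -0.0614  0.1997] [-0.9 -0.5 -2.1] 0.0213 78.1
```

View pics/hov.png

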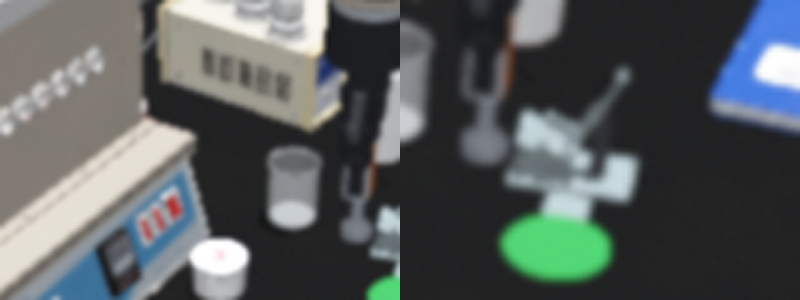

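Tamper held upright (foot at (485,145) in the right panel), rest undisturbed. Locate the foot relative to the TCP.

```bash
python3 - <<'E'
from h import *
f=np.load("hov.npz"); t=f['tcp']; print(t,get_eef_rot())
w=cloud("side",f['d']); g=(abs(w[...,0]-t[0])<.03)&(abs(w[...,1]-t[1])<.03)&(w[...,2]>.12)&(w[...,2]<.25)
l=(w[g]-t)*1000
for lo in range(-65,40,8):
    m=l[(l[:,2]>=lo)&(l[:,2]<lo+8)]
    if len(m): print(lo,len(m),m.mean(0).round(1),m.min(0).round(0),m.max(0).round(0))
# silhouette of the foot: pixel columns/rows
v,u=np.nonzero(g&(w[...,2]<t[2]-.034)); print("foot px",u.min(),u.max(),v.min(),v.max())
c=camera_info("side")
a=np.linspace(0,2*np.pi,200)
P=np.concatenate([np.stack([t[0]+.014*np.cos(a),t[1]+.014*np.sin(a),0*a+t[2]-.047+h],1) for h in(0,.009)])@c['R'].T+c['t']
U=P[:,0]/P[:,2]*c['fx']+c['cx'];V=P[:,1]/P[:,2]*c['fy']+c['cy'];print("pred",U.min(),U.max(),V.min(),V.max(), "px/m",c['fx']/P[0,2])
E
```

```text
[ 0.55990411 -0.06075674  0.19984225] [-3.14141635e+00  6.28333130e-05  3.58298357e-01]
-57 1 [-14.4   1.1 -50.2] [-14.   1. -50.] [-14.   1. -50.]
-49 23 [ -7.4   7.1 -44.4] [-17.  -6. -48.] [  8.  14. -41.]
-41 30 [ -5.2   3.9 -37.4] [-17. -13. -40.] [  7.  14. -33.]
-33 9 [ -2.7   2.3 -29. ] [ -6.  -2. -33.] [  2.   4. -25.]
-25 8 [ -4.1   2.4 -19.8] [ -8.  -0. -23.] [  1.   5. -17.]
-17 4 [ -4.2   2.7 -13.9] [ -8.  -0. -15.] [  1.   4. -13.]
-9 4 [-8.7 10.6 -3.1] [-14.   0.  -5.] [-0. 18. -2.]
-1 15 [-9.7 13.7  2.8] [-17. -12.  -1.] [ 2. 22.  6.]
7 25 [-9.  16.3 10.9] [-16. -11.   7.] [ 4. 26. 15.]
15 19 [-10.6  16.4  18.8] [-17.  -6.  15.] [ 3. 28. 22.]
23 22 [-10.3  19.9  26.9] [-19.  -2.  23.] [ 2. 29. 30.]
31 4 [-12.7  15.4  34.7] [-18.  -3.  32.] [-6. 27. 39.]
39 4 [-16.9   3.7  41.7] [-23. -24.  40.] [-7. 18. 46.]
foot px 323 331 166 172
pred 321.24552040937476 330.9360166354586 164.26002632838262 172.04672277240948 px/m 336.94758575197477
```

```bash
cat >> h.py <<'E'
OFF=np.array([-.0018,-.0012])   # foot centre minus TCP
TR={'white':(np.array([.5398,.2797]),np.deg2rad(-16.2),.0008),'red':(np.array([.5472,.0035]),np.deg2rad(26.4),.0036)}
def target(n):
    c,a,s=TR[n]; return c+s*np.array([np.cos(a),np.sin(a)])
def footcheck(fz=.049):
    t=get_tcp_pos(); p,d=capture("side"); w=cloud("side",d); c=camera_info("side")
    g=(np.hypot(w[...,0]-t[0],w[...,1]-t[1])<.025)&(w[...,2]>t[2]-fz-.004)&(w[...,2]<t[2]-fz+.02)
    a=np.linspace(0,2*np.pi,90); m=np.zeros((420*8,560*8),np.uint8)
    P=np.concatenate([np.stack([t[0]+OFF[0]+r*np.cos(a),t[1]+OFF[1]+r*np.sin(a),0*a+t[2]-fz+h],1) for r,h in((.014,0),(.014,.009))])@c['R'].T+c['t']
    q=np.stack([P[:,0]/P[:,2]*c['fx']+c['cx'],P[:,1]/P[:,2]*c['fy']+c['cy']],1)
    v,u=np.nonzero(g); return p,d,u,v,q
E
python3 - <<'E'
from h import *
t=target('white')-OFF
reach([*t,.15],RD); line_to([*t,.112],.08); dwell(.4); st('hov')
p,d,u,v,q=footcheck(); print(u.min(),u.max(),v.min(),v.max(),len(u),q.min(0),q.max(0))
qd=capture("top")
np.savez("hw.npz",p=p,d=d,q=qd[0],d2=qd[1])
im=cv2.resize(p[225:300,225:305],(640,600),interpolation=cv2.INTER_CUBIC)
h=cv2.convexHull(((q-[225,225]+.5)*8).astype(np.int32)); cv2.polylines(im,[h],True,(0,0,255),1)
# the lane as the tray model predicts it, walls' top edge
c,a,_=TR['white']; R2=np.array([[np.cos(a),-np.sin(a)],[np.sin(a),np.cos(a)]]); ci=camera_info("side")
for hx,hy in((.05,.017),(.056,.023)):
    L=np.array([[hx,hy],[-hx,hy],[-hx,-hy],[hx,-hy]])@R2.T+c; P=np.c_[L,np.full(4,.031)]@ci['R'].T+ci['t']
    z=np.stack([P[:,0]/P[:,2]*ci['fx']+ci['cx'],P[:,1]/P[:,2]*ci['fy']+ci['cy']],1)
    cv2.polylines(im,[((z-[225,225]+.5)*8).astype(np.int32)],True,(255,0,0),1)
cv2.imwrite("pics/hw.png",im)
E
```

```text
hov 9.14 [0.5425 0.2807 0.1123] [-0.  -0.5 -2.4] 0.0213 78.1
261 271 256 264 81 [260.48009866 254.73560091] [271.38731863 264.82217803]
```

View pics/hw.png

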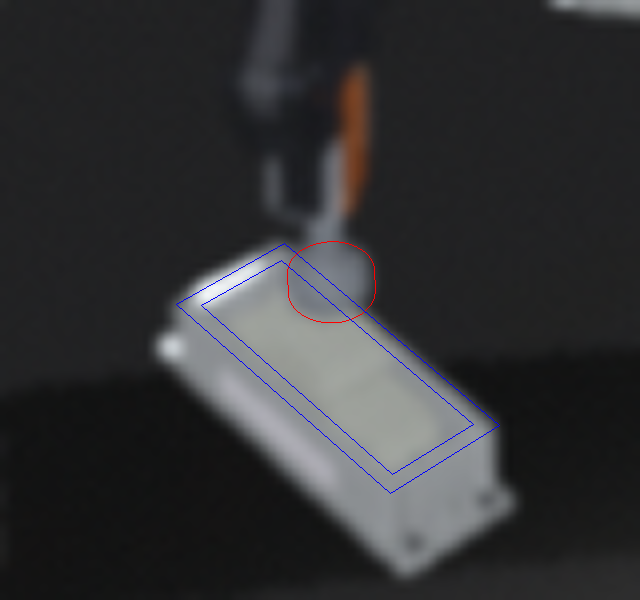

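```bash
cat >> h.py <<'E'
def f0(n=5):
    return np.mean([(dwell(.02),get_wrist_force()[2])[1] for _ in range(n)])
def tamp(xy,z0,zmin,log=True,ztouch=None):
    """guarded descent from z0: push the proud chunk down until it bottoms, then press to 20 N and hold"""
    b=f0(8); z=z0; zc=ztouch; t0=get_clock(); last=-9; tr=[]
    while True:
        F=get_wrist_force()[2]-b
        tr.append((round((z)*1000,1),round(F,1)))
        if zc is None and F>2.5: zc=z
        drop=0 if zc is None else zc-z
        if F>15 : F=f0(3)-b
        if drop>.010 and F>17: break
        if F>28 or z<zmin: print("STOP"); break
        step=.001 if zc is None else .0006 if drop<.0125 else .00025
        if F>8 and drop>.010: step=.00015
        z-=step; line_to([*xy,z],.008)
    print("contact z",zc,"end z",z,"t",get_clock()-t0); print(tr[::1] if log else tr[-8:])
    h=[]
    for _ in range(6):
        dwell(.15); F=get_wrist_force()-[0,0,b]; h.append(F.round(1).tolist())
        if F[2]<17.5: z-=.0001; line_to([*xy,z],.008)
        if F[2]>25: z+=.0001; line_to([*xy,z],.008)
    print("hold",h); st('pressed'); return z
E
python3 - <<'E'
from h import *
t=target('white')-OFF
tamp(t,.112,.072)
E
```

```text
STOP
contact z 0.07499999999999997 end z 0.07199999999999995 t 11.575
[(112.0, np.float64(0.7)), (111.0, np.float64(-0.9)), (110.0, np.float64(-0.2)), (109.0, np.float64(-1.1)), (108.0, np.float64(0.1)), (107.0, np.float64(-0.9)), (106.0, np.float64(-0.6)), (105.0, np.float64(-0.4)), (104.0, np.float64(0.9)), (103.0, np.float64(-0.5)), (102.0, np.float64(-0.5)), (101.0, np.float64(0.2)), (100.0, np.float64(0.8)), (99.0, np.float64(-0.8)), (98.0, np.float64(-0.4)), (97.0, np.float64(-1.0)), (96.0, np.float64(1.7)), (95.0, np.float64(-0.2)), (94.0, np.float64(1.0)), (93.0, np.float64(-0.7)), (92.0, np.float64(-0.2)), (91.0, np.float64(0.2)), (90.0, np.float64(0.4)), (89.0, np.float64(0.1)), (88.0, np.float64(-0.5)), (87.0, np.float64(0.1)), (86.0, np.float64(-0.4)), (85.0, np.float64(-0.2)), (84.0, np.float64(-1.2)), (83.0, np.float64(-0.8)), (82.0, np.float64(-0.2)), (81.0, np.float64(0.5)), (80.0, np.float64(-0.8)), (79.0, np.float64(0.0)), (78.0, np.float64(0.6)), (77.0, np.float64(-0.5)), (76.0, np.float64(-0.9)), (75.0, np.float64(4.4)), (74.4, np.float64(8.6)), (73.8, np.float64(13.3)), (73.2, np.float64(18.2)), (72.6, np.float64(23.5)), (72.0, np.float64(28.3))]
hold [[-8.2, -6.0, 28.1], [-8.7, -6.1, 27.3], [-8.1, -5.8, 26.4], [-6.6, -5.4, 26.2], [-7.2, -5.2, 25.1], [-7.4, -4.0, 24.7]]
pressed 23.1 [0.5429 0.281  0.0751] [-7.4 -4.  23.5] 0.0207 81.5
```

```bash
python3 - <<'E'
from h import *
p,d,u,v,q=footcheck(.047); print(u.min(),u.max(),v.min(),v.max(),len(u),q.min(0),q.max(0))
t,d2=capture("top")
w=cloud("side",d)
for n in("top","side"):
    w=cloud(n,d2 if n=="top" else d).reshape(-1,3)
    w=w[np.isfinite(w[:,0])]
    c,a,_=TR['white']; ex=np.array([np.cos(a),np.sin(a)]); ey=np.array([-ex[1],ex[0]])
    l=np.c_[(w[:,:2]-c)@ex,(w[:,:2]-c)@ey,w[:,2]]*1000
    for x in range(-48,48,8):
        k=(l[:,0]>x)&(l[:,0]<x+8)&(abs(l[:,1])<14)&(l[:,2]<60); print(n,x,k.sum(),np.percentile(l[k,2],[10,50,90]).round(0) if k.sum() else '')
im=cv2.resize(p[215:305,205:325],(800,600),interpolation=cv2.INTER_CUBIC)
cv2.imwrite("pics/w1.png",im); np.savez("w1.npz",p=p,d=d,t=t,d2=d2)
E
```

```text
256 274 264 278 171 [260.62612652 264.39834518] [271.34399684 274.43355682]
top -48 0 
top -40 0 
top -32 0 
top -24 0 
top -16 0 
top -8 0 
top 0 0 
top 8 0 
top 16 0 
top 24 0 
top 32 0 
top 40 0 
side -48 13 [18. 21. 27.]
side -40 35 [20. 25. 29.]
side -32 25 [24. 26. 28.]
side -24 23 [23. 27. 28.]
side -16 40 [21. 30. 38.]
side -8 43 [26. 40. 54.]
side 0 19 [32. 38. 51.]
side 8 7 [25. 36. 39.]
side 16 14 [22. 25. 28.]
side 24 18 [26. 27. 29.]
side 32 21 [23. 27. 29.]
side 40 10 [25. 26. 29.]
```

View pics/w1.png

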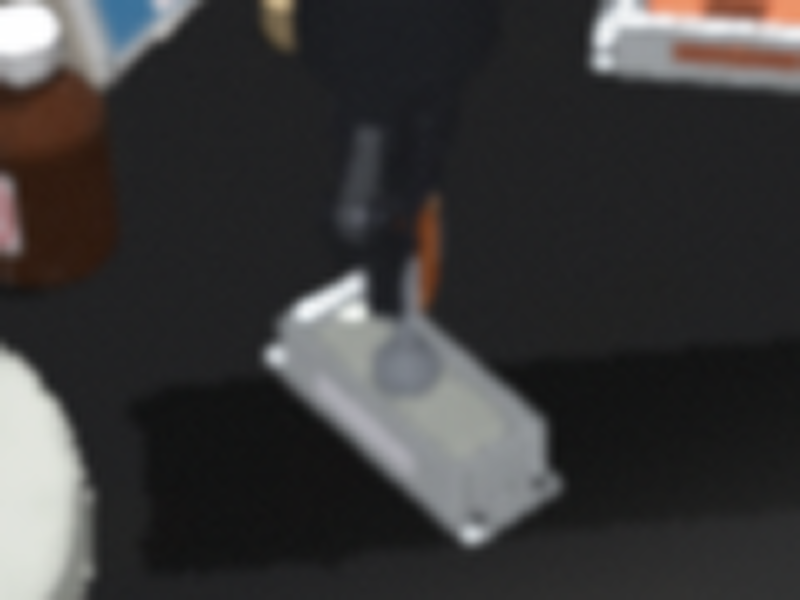

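```bash
python3 - <<'E'
from h import *
t=target('white')-OFF; z=.0724
for _ in range(4):
    line_to([*t,z],.01); dwell(.25); st()
    z+= .0001*round((get_wrist_force()[2]-18)/.8) if abs(get_wrist_force()[2]-18)>1.5 else 0
line_to([*t,.09],.05); line_to([*t,.14],.12); 
t=target('red')-OFF; reach([*t,.14],RD); dwell(.3); st('red hover')
p,d=capture("side"); q,d2=capture("top"); np.savez("w2.npz",p=p,d=d,q=q,d2=d2)
for n,dd in(("top",d2),("side",d)):
    w=cloud(n,dd).reshape(-1,3); w=w[np.isfinite(w[:,0])]
    c,a,_=TR['white']; ex=np.array([np.cos(a),np.sin(a)]); ey=np.array([-ex[1],ex[0]])
    l=np.c_[(w[:,:2]-c)@ex,(w[:,:2]-c)@ey,w[:,2]]*1000
    print(n,[(x,np.median(l[(l[:,0]>x)&(l[:,0]<x+8)&(abs(l[:,1])<12),2]).round(1)) for x in range(-48,48,8)],"walls",np.median(l[(abs(l[:,0])<50)&(abs(abs(l[:,1])-20)<1.5),2]).round(1))
cv2.imwrite("pics/w2.png",np.hstack([cv2.resize(q[195:270,165:265],(400,300),interpolation=cv2.INTER_CUBIC),cv2.resize(p[195:300,220:360],(400,300),interpolation=cv2.INTER_CUBIC)]))
E
```

```text
23.7 [0.5429 0.2809 0.0751] [-7.4 -6.  24.2] 0.0217 81.6
 24.2 [0.5428 0.2809 0.0752] [-5.  -3.9 18.1] 0.021 80.4
 24.7 [0.5428 0.2809 0.0752] [-6.1 -2.8 16.8] 0.0209 80.4
 25.2 [0.5428 0.2809 0.0752] [-5.2 -4.  16.8] 0.021 80.4
red hover 27.62 [0.5523 0.0074 0.1399] [ 0.1  0.9 -1.2] 0.0215 78.3
top [(-48, np.float64(6.7)), (-40, np.float64(28.6)), (-32, np.float64(29.6)), (-24, np.float64(29.2)), (-16, np.float64(23.9)), (-8, np.float64(29.1)), (0, np.float64(29.0)), (8, np.float64(29.5)), (16, np.float64(25.7)), (24, np.float64(28.8)), (32, np.float64(28.2)), (40, np.float64(28.2))] walls 30.6
side [(-48, np.float64(22.0)), (-40, np.float64(26.4)), (-32, np.float64(26.9)), (-24, np.float64(26.5)), (-16, np.float64(24.3)), (-8, np.float64(26.5)), (0, np.float64(27.9)), (8, np.float64(27.4)), (16, np.float64(24.2)), (24, np.float64(26.4)), (32, np.float64(26.3)), (40, np.float64(24.8))] walls 27.3
```

View pics/w2.png

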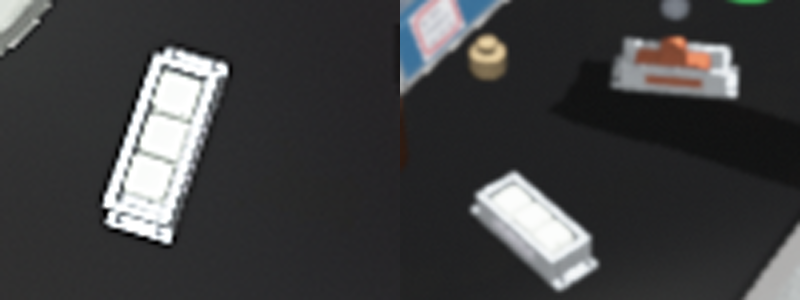

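White: all three tops at 29 mm, level. Foot hovers over the proud red chunk. Now red.

```bash
python3 - <<'E'
from h import *
t=target('red')-OFF
line_to([*t,.097],.06); dwell(.3)
tamp(t,.096,.0715,ztouch=.092)
E
```

```text
contact z 0.092 end z 0.07354999999999992 t 13.5
[(96.0, np.float64(0.6)), (95.4, np.float64(-0.3)), (94.8, np.float64(-0.8)), (94.2, np.float64(0.3)), (93.6, np.float64(-0.0)), (93.0, np.float64(-0.1)), (92.4, np.float64(-0.0)), (91.8, np.float64(-0.2)), (91.2, np.float64(-0.1)), (90.6, np.float64(-0.5)), (90.0, np.float64(-0.3)), (89.4, np.float64(-0.1)), (88.8, np.float64(0.3)), (88.2, np.float64(0.0)), (87.6, np.float64(0.7)), (87.0, np.float64(-0.7)), (86.4, np.float64(0.5)), (85.8, np.float64(0.2)), (85.2, np.float64(-0.5)), (84.6, np.float64(0.2)), (84.0, np.float64(-0.8)), (83.4, np.float64(0.1)), (82.8, np.float64(0.3)), (82.2, np.float64(-0.7)), (81.6, np.float64(0.3)), (81.0, np.float64(0.3)), (80.4, np.float64(0.5)), (79.8, np.float64(-0.6)), (79.2, np.float64(-0.3)), (78.9, np.float64(-0.0)), (78.7, np.float64(-0.3)), (78.4, np.float64(-0.8)), (78.2, np.float64(-0.4)), (77.9, np.float64(-0.1)), (77.7, np.float64(-0.7)), (77.4, np.float64(-0.6)), (77.2, np.float64(0.1)), (76.9, np.float64(0.3)), (76.7, np.float64(0.5)), (76.4, np.float64(-0.2)), (76.2, np.float64(-0.3)), (75.9, np.float64(0.4)), (75.7, np.float64(-0.1)), (75.4, np.float64(0.5)), (75.2, np.float64(1.4)), (74.9, np.float64(4.1)), (74.7, np.float64(7.8)), (74.4, np.float64(9.2)), (74.3, np.float64(10.4)), (74.1, np.float64(12.5)), (74.0, np.float64(13.8)), (73.8, np.float64(15.4)), (73.7, np.float64(15.9)), (73.5, np.float64(17.4))]
hold [[-5.6, -1.2, 18.7], [-5.3, -1.9, 16.7], [-5.5, -1.1, 18.1], [-5.5, -1.0, 18.9], [-5.8, -1.4, 18.3], [-5.8, -1.3, 18.1]]
pressed 43.67 [0.5528 0.0062 0.0751] [-5.8 -1.3 17. ] 0.0212 80.7
```

```bash
python3 - <<'E'
from h import *
t=target('red')-OFF
line_to([*t,.0732],.01); dwell(.3); st(); line_to([*t,.0732],.01); dwell(.4); st()
line_to([*t,.09],.05); line_to([*t,.14],.12)
m=MAT-OFF
reach([*m,.12],RD); line_to([*m,.062],.08); dwell(.3)
q,d2=capture("top"); w=cloud("top",d2).reshape(-1,3); w=w[np.isfinite(w[:,0])]
c,a,_=TR['red']; ex=np.array([np.cos(a),np.sin(a)]); ey=np.array([-ex[1],ex[0]])
l=np.c_[(w[:,:2]-c)@ex,(w[:,:2]-c)@ey,w[:,2]]*1000
print([(x,np.median(l[(l[:,0]>x)&(l[:,0]<x+8)&(abs(l[:,1])<12),2]).round(1)) for x in range(-48,48,8)])
b=f0(8); z=.056; line_to([*m,z],.03)
while z>.044 and get_wrist_force()[2]-b<3: z-=.0005; line_to([*m,z],.01)
st('touch'); print(z,b)
p,d=capture("side"); np.savez("m.npz",p=p,q=q)
cv2.imwrite("pics/m.png",np.hstack([cv2.resize(q[180:255,265:365],(400,300),interpolation=cv2.INTER_CUBIC),cv2.resize(p[130:205,300:400],(400,300),interpolation=cv2.INTER_CUBIC)]))
E
```

```text
44.22 [0.5528 0.0062 0.0751] [-6.5 -1.1 20.2] 0.0212 81.1
 44.87 [0.5528 0.0062 0.0751] [-7.6 -1.3 19.7] 0.0208 81.1
[(-48, np.float64(5.3)), (-40, np.float64(26.5)), (-32, np.float64(28.8)), (-24, np.float64(28.7)), (-16, np.float64(25.8)), (-8, np.float64(28.6)), (0, np.float64(28.9)), (8, np.float64(28.5)), (16, np.float64(23.6)), (24, np.float64(28.5)), (32, np.float64(28.1)), (40, np.float64(28.7))]
touch 51.93 [ 0.5669 -0.1903  0.0493] [-1.6 -0.3  4.2] 0.0211 78.5
0.048999999999999995 -1.6444544376946264
```

View pics/m.png

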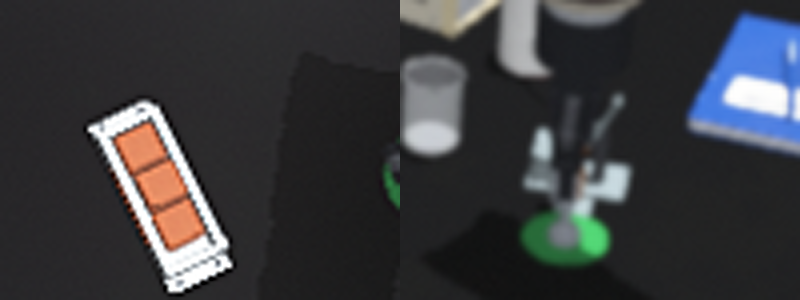

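Red chunks are level (tops about 28.6 mm), and the foot stands centred on the mat (565,235). Releasing.

```bash
python3 - <<'E'
from h import *
m=MAT-OFF
line_to([*m,.0493],.01); dwell(.15); st('ease')
gripper_to(.028); gripper_to(.055); dwell(.2); st('open')
t=get_tcp_pos(); line_to([m[0],m[1],.16],.08); 
reach([.45,-.25,.25],RD); dwell(.2); st('away')
p,d=capture("side"); q,d2=capture("top")
cv2.imwrite("pics/end.png",np.vstack([np.hstack([cv2.resize(q[170:245,350:450],(400,300),interpolation=cv2.INTER_CUBIC),cv2.resize(p[130:205,300:400],(400,300),interpolation=cv2.INTER_CUBIC)]),np.hstack([cv2.resize(q[130:310,140:380],(400,300)),cv2.resize(p,(400,300))])]))
E
```

```text
ease 52.38 [ 0.5668 -0.1903  0.0493] [-0.9 -1.   1.9] 0.0212 78.4
open 53.2 [ 0.5668 -0.1903  0.0493] [ 0.7 -0.8 -0.3] 0.0548 0.0
away 55.62 [ 0.4505 -0.249   0.2489] [ 0.5 -0.1 -0.3] 0.0551 0.0
```

View pics/end.png

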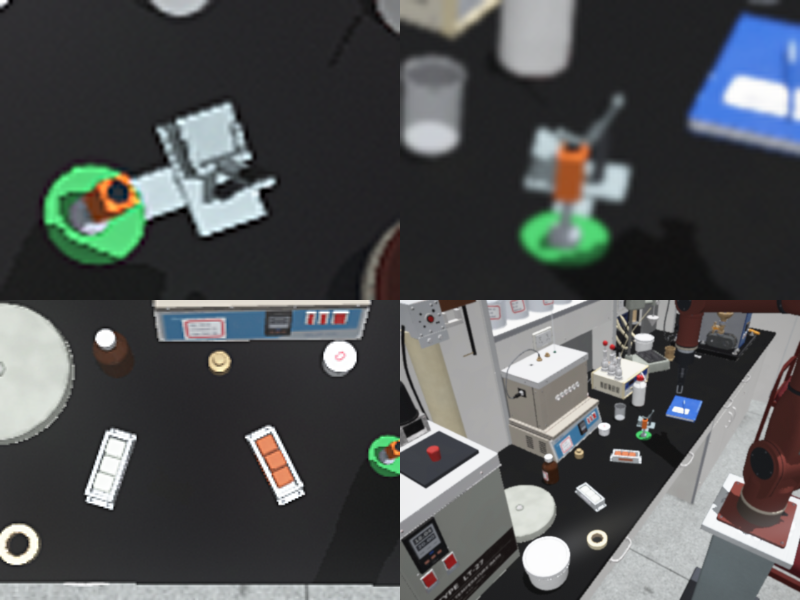

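The tamper stands upright on the mat (top panel (100,200)); the chunks are level and the bystanders are in place.

```bash
python3 -c "
from bench import *
print(finish_job())"
```

```text
the job is handed in; nothing more can be done
None
```

The job is handed in after about 56 s. White then terracotta were tamped level and held at about 20 N each (the white press briefly reached 28 N, under the 40 N limit). The tamper stands upright on the mat, and the last pictures show nothing else moved.

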